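Tea break: slide the teapot to the warming spot and hold the timer at its third notch

ROBOT

A 6-joint arm with a two-finger parallel gripper is mounted at the origin on the work surface. World frame = base frame: x ahead of the robot, y to its left, z up, the work surface at z = 0. Lengths are in mm, angles in degrees, forces in N, time in s.
With the tool pointing down it reaches from about 300 to 850 mm from the base axis. Payload 4.2 kg.
Tool frame: the origin (TCP) lies between the finger pads; the fingertips stand 14 mm ahead of it and the grasp point (between the pads) lies 5 mm behind it (env.finger_overhang is the distance from the TCP to the fingertips, in mm); z points along the fingers, y is the line along which they close (so a half turn about z gives the same grasp; the last joint's range is limited). The gripper opens to 91 mm and grips with 3 to 60 N. Pads are 32 mm wide; open, the fingers measure 118 mm over their backs; the gripper's body (76 mm by 178 mm) begins 60 mm behind the grasp point.
Start: joints at [-1.146, 18.312, 89.639, -0, 72.044, -1.146], TCP at [575.018, 0, 188.476] pointing down, gripper open.
Joint ranges: [-177.97, 177.97], [-48.28, 115.42], [12.27, 149.76], [-77.06, 257.06], [2.81, 150.46], [-146.56, 146.56]. Speed limits (degrees/s): [147.25, 147.25, 180, 180, 180, 180].

INTERFACE

Orientations are given as [roll, pitch, yaw] about the fixed x, y, z axes, in that order (R = Rz(yaw) Ry(pitch) Rx(roll)).
In Python, from workcell import status, cams, env, finder gives the robot as it stands.
- The arm moves only by the tool apply_moves, never from a script. Its argument "increments" is a list of rows, each a list of 7 numbers: the opening, from -1 (shut) to 1 (fully open), then the shift along the world's x, y, z in m, then the turn, a rotation vector about the world's x, y, z in degrees. In form: [[gripper, x, y, z, ax, ay, az], ...]. A call has 1 to 5 rows; each row shifts and turns the commanded pose from where the row before left it; what a row does not reach is not made up. A row lasts 1/12 s, in which the tool goes at most 41.7 mm and 7.16 degrees, less where a joint would pass 70% of its speed; a pose out of reach is approached as far as the arm can. A call with a gripper value outside its range is refused whole. The fingers move at their own pace and stop on an object; "newtons" is the grip in N (left out, the last holds). Time passes only in rows, so rows that do not move let the fingers close. It gives the time, the measured TCP pose, the force, the opening and the grip force at its end, in the units of the state.
- status.state(): the state, without advancing time (a new reading comes with each control period).
- cams.grab_frame(name): name is "scene" or "side" or "wrist"; returns a dict with "color" (480x640x3 uint8, red, green, blue), "intrinsics" (3x3 intrinsics, pixels), "R" (3x3) and "t" (3): a world point X has camera coordinates R X + t. Camera axes: x right, y down, z forward; pixel columns grow to the right and rows downward; lengths in mm; the calibration is good to about 2 mm. The wrist camera is an equidistant fisheye: a pixel r from the principal point sees the ray r / f radians off the axis. A picture is of the moment at which its call begins. There is no depth.
- env.job_done(): hands the job in; it is judged then, once.
Trained networks look in the newest picture that a camera, given by its name, has taken for a name from the list of things; names that differ only in an ending like _2 or _b are one class to them, and where a whole thing is asked for, a point or a joint stands for the part that bears it (a point fixed in the world has none). Each returns a list of dicts, best first, with "score" (0 to 1); they miss things now and then, are a little off and sometimes report something else, mostly with a low value. They report only what shows in the picture. A call takes as long as a camera call. They do not tell look-alikes from the thing itself.
- finder.boxes_of(query, camera): "rect" ([left, top, width, height] in pixels, round what is visible of it).
- finder.trace(query, camera): "pixels" (480x640 bool, what is visible of it) and "rect" ([left, top, width, height] in pixels, round what is visible of it).
The state is a dict: "time_s": time; "qpos": joint angles; "qvel": joint speeds; "effort": joint torques, N m; "ee_pos": TCP position; "ee_rot": TCP orientation; "force": force on the tool from outside, world axes, zero at the start; "torque": the same for the moment, N m; "gripper_width": finger opening in mm; "gripper_force": force on a finger pad.
Only numpy, scipy, OpenCV 4.12 (cv2) and the standard library are available. Lean on these libraries where they do the work, as an engineer would, in place of code of your own. Each camera call takes 0.05 s, during which the arm holds its last target. There are 200 camera calls.

TASK

Slide the teapot along the warming tray, without lifting or tipping it, from the plain ring where it is parked until it is centred on the warming spot (the mark of concentric rings). Only then turn the spring-return dial on the timer box clockwise past its first two notches to the third notch, not on to its end stop, and keep holding it there against its spring: the job finishes while you are still holding the dial. Leave the mug, the stapler and the pen pot where they stand.

Things in the scene. Friction and masses are not known exactly. Their poses are not given: they have to be found in the camera images.
- teapot: low round steel teapot, 0.4 to 0.75 kg, lid fixed on, slides with moderate friction. Body 130 mm across (foot 112), 63 mm high, tapering above 40 mm to 92 mm across. Upright black cylindrical lid knob on its axis, 22 mm across, from 62 to 92 mm up. Loop handle reaches 109 mm out on -x, spout 108 mm out on +x, both below 65 mm. Origin: centre of the underside, z up; any yaw
- teapot_knob (a point): middle of the teapot's lid knob, on the axis, 77 mm above the underside (15 mm below the knob's top)
- tray: flat black warming tray fixed to the desk, 180 (x) by 360 (y) by 22 mm high, smooth flat top. It carries the two spots, 180 mm apart along its y axis, each 90 mm from its middle. Origin: centre of the underside, z up. It may stand to the robot's left or right, turned by up to 0.25 rad
- heat_spot: the warming spot: grey concentric rings and a central disc printed flat on the tray, outer diameter 148 mm; either end of the tray. Origin: its centre, on the tray's top surface (22 mm above the desk)
- park_spot: the parking spot: one plain thin grey ring printed flat at the other end of the tray, 148 mm outer diameter, where the teapot starts (within 8 mm of centred). Origin: its centre, on the tray's top surface
- timer: white timer box fixed to the desk beside the tray, 120 (x) by 110 (y) by 55 mm high, dial in the middle of its top. Origin: centre of the underside; +x roughly away from the robot, yaw up to 0.35 rad. On its top, 43 mm from the dial's axis: a short black line towards +x (rest mark), then clockwise three black dots 0.36 rad apart, the first, second and third notch
- dial_grip (a point): point on the dial's vertical axis, 26 mm above the box's top (81 mm above the desk). The dial: a grey disc 58 mm across, 8 mm thick, with an upright grip bar across its middle, 50 mm long, 12 mm wide, from 8 to 38 mm above the box's top. Axes turn with the dial: x along the bar to the pointer end (black line), z up
- dial (a joint): dial angle in rad: 0 at rest (pointer at the rest mark, bar along the box's x), growing clockwise seen from above. Light detents (clicks of about 0.02 N m) at 0.36, 0.72 and 1.08 (first, second, third notch); end stop at 1.40. A spring turns it back to 0 from any angle when let go: about 0.045 N m at rest, 0.08 N m at the third notch
- mug: white mug, 80 mm across, 95 mm high, handle on its +y side, bystander. Origin: centre of the underside
- stapler: black and steel stapler, 135 by 36 by 52 mm, bystander. Origin: centre of the underside
- pen_pot: dark round pen pot, 72 mm across, 100 mm high, with pens to about 155 mm, bystander. Origin: centre of the underside
Mind the look-alikes: they are no part of the job. Leave any blue, purple or yellow look-alike of the timer alone.

How it is judged:
By the outcome, as a careful person would: the job done as asked, in the order asked, and still so for the second after the job is handed in, while the arm keeps its last pose, push and grip.
It also fails if it takes over 51 s, if anything falls off the work surface, if the arm or the gripper's body presses on something with over 40 N, if the wrist force passes 120 N, or if a joint passes its speed limit or range.

## Working session

There is one attempt and no reset: what is moved stays moved. The work goes in short steps, Python scripts to look and compute and a tool call to move; the robot and the scene stay as the last step left them, time stands still between calls to the robot, and variables do not carry over. Pictures are saved under pics/ and viewed, at most 10 in all, crops included, and the job is handed in when it is done.

Besides the shell and the picture viewer there is one more tool, called after "Request:" in YAML: its name, and indented under it one key for each argument. apply_moves: Moves the arm, as the interface text tells. Its arguments: {"type":"object","properties":{"increments":{"type":"array","items":{"type":"array","items":{"type":"number"}}},"newtons":{"type":"number"}},"required":["increments"]}

```bash
mkdir -p pics; cat > h.py <<'E'
import numpy as np,cv2
from workcell import status,cams,env,finder
def ray(f,px):
    K=np.array(f["intrinsics"]);R=np.array(f["R"]);t=np.array(f["t"])
    d=np.linalg.inv(K)@[px[0],px[1],1];return -R.T@t,R.T@d
def atz(f,px,z):
    c,d=ray(f,px);return c+d*(z-c[2])/d[2]
def proj(f,X):
    p=np.array(f["intrinsics"])@(np.array(f["R"])@np.array(X,float)+np.array(f["t"]));return p[:2]/p[2]
def save(f,n,crop=None,s=1):
    im=f["color"][:,:,::-1]
    if crop: x,y,w,h=crop;im=im[y:y+h,x:x+w]
    cv2.imwrite("pics/"+n,cv2.resize(im,None,fx=s,fy=s,interpolation=cv2.INTER_CUBIC))
E
python3 - <<'E'
from h import *
for n in("scene","side"):
    f=cams.grab_frame(n);save(f,n+"0.png");print(n,ray(f,(320,240)))
    for q in("teapot","teapot_knob","tray","heat_spot","park_spot","timer","dial_grip","mug","stapler","pen_pot"):
        print(q,[([round(v) for v in b["rect"]],round(b["score"],2)) for b in finder.boxes_of(q,n)][:4])
E
```

```text
scene (array([1206.98560773,  534.13754708,  696.03499151]), array([-0.63576228, -0.45603953, -0.62280145]))
teapot [([180, 163, 79, 50], 0.7)]
teapot_knob [([178, 164, 78, 50], 0.56), ([196, 260, 49, 72], 0.55)]
tray [([172, 185, 172, 83], 0.77)]
heat_spot [([256, 208, 69, 38], 0.61), ([199, 192, 56, 26], 0.53)]
park_spot [([199, 189, 56, 27], 0.96)]
timer [([358, 176, 69, 64], 0.97), ([384, 305, 94, 89], 0.95), ([426, 215, 78, 59], 0.93), ([331, 234, 78, 71], 0.92)]
dial_grip [([454, 213, 27, 29], 0.93), ([357, 239, 31, 26], 0.85), ([380, 177, 24, 27], 0.85), ([416, 308, 38, 40], 0.71)]
mug [([194, 257, 53, 72], 0.89), ([114, 215, 67, 57], 0.74)]
stapler [([114, 219, 68, 50], 0.69), ([180, 162, 77, 53], 0.15)]
pen_pot [([290, 276, 48, 86], 0.68), ([355, 239, 32, 29], 0.37)]
side (array([ 112.7959404 ,  840.22202045, 1046.59726044]), array([ 0.34891714, -0.58840952, -0.72947642]))
teapot []
teapot_knob [([368, 162, 62, 43], 0.7)]
tray [([312, 173, 131, 109], 0.94)]
heat_spot [([331, 213, 67, 48], 0.68)]
park_spot [([367, 189, 57, 19], 0.73)]
timer [([377, 278, 77, 74], 0.9), ([269, 265, 74, 72], 0.85), ([320, 340, 81, 85], 0.78), ([171, 303, 81, 77], 0.56)]
dial_grip [([405, 290, 26, 24], 0.89), ([344, 359, 33, 26], 0.82), ([199, 317, 26, 28], 0.7), ([290, 269, 30, 32], 0.63)]
mug [([240, 179, 47, 55], 0.61)]
stapler [([296, 151, 46, 29], 0.74)]
pen_pot [([207, 221, 41, 64], 0.67)]
```

View pics/scene0.png

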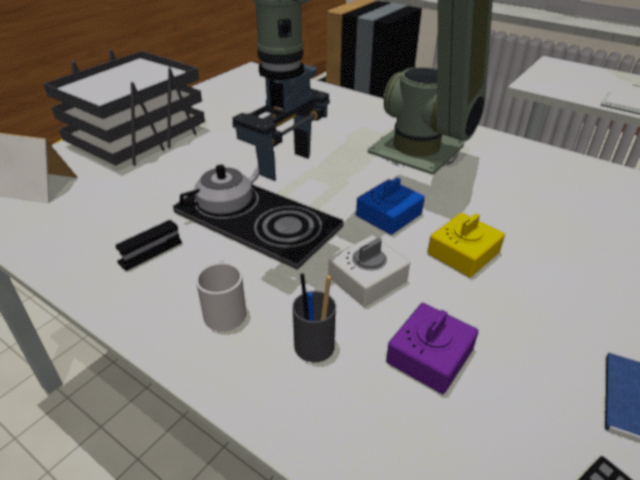

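View pics/side0.png

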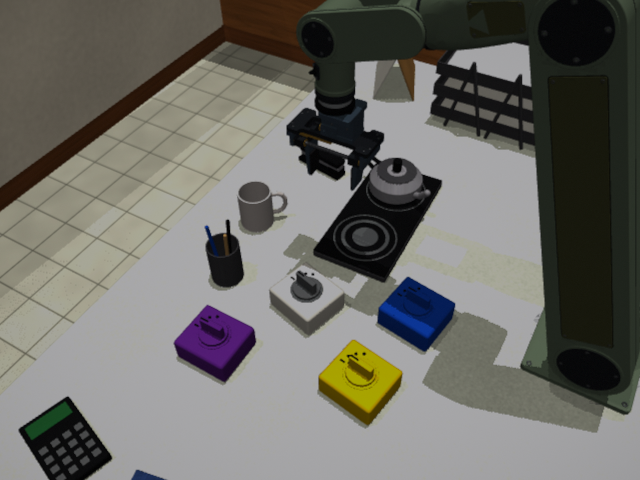

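The scene view shows the teapot on the parking ring at (222,192), with its knob at (221,172), and the ringed warming spot at (288,225). Four boxes could be taken for the timer: white (370,268), blue (390,205), yellow (466,243) and purple (432,345). I choose the white one. The pen pot (314,325) stands near it. The side view agrees: knob (397,165), warming spot (365,237), white timer (307,298).

```bash
python3 - <<'E'
from h import *
tiles=[]
for n,hb,kb in(("scene",(256,208,69,38),(221,172)),("side",(331,213,67,48),(397,165))):
    f=cams.grab_frame(n);print(n)
    for q in("heat_spot","park_spot","tray","teapot"):
        for b in finder.trace(q,n)[:2]:
            m=b["pixels"].astype(np.uint8)
            cs=max(cv2.findContours(m,0,2)[0],key=cv2.contourArea)
            hull=cv2.convexHull(cs)[:,0,:]
            z=22.
            P=np.array([atz(f,p,z)[:2] for p in hull],np.float32)
            if q=="tray": r=cv2.minAreaRect(P);print(q,b["score"],r)
            elif q=="heat_spot" or q=="park_spot": print(q,b["score"],cv2.minEnclosingCircle(P),cv2.fitEllipse(P) if len(P)>5 else 0)
            else: print(q,b["score"],b["rect"])
    for b in finder.trace("dial_grip",n)[:4]:
        ys,xs=np.nonzero(b["pixels"]);print("dial",b["score"],b["rect"],atz(f,(xs.mean(),ys.mean()),70)[:2])
    for b in finder.trace("timer",n)[:4]:
        ys,xs=np.nonzero(b["pixels"]);print("timer",b["rect"],atz(f,(xs.mean(),ys.mean()),40)[:2], f["color"][b["pixels"]].mean(0))
    # dark knob blob
    x,y=kb;g=f["color"][y-14:y+14,x-14:x+14].max(2)
    mk=(g<60).astype(np.uint8);k,l,s,c=cv2.connectedComponentsWithStats(mk)
    print("knob",[(s[i].tolist(),(c[i]+[x-14,y-14]).round(1).tolist(),atz(f,c[i]+[x-14,y-14],99)[:2].round(1)) for i in range(1,k) if s[i][4]>20])
    c=(325,225,95,85) if n=="scene" else (260,255,95,85)
    im=f["color"][c[1]:c[1]+c[3],c[0]:c[0]+c[2],::-1];tiles.append(cv2.resize(im,(400,358),interpolation=cv2.INTER_CUBIC))
cv2.imwrite("pics/timer.png",np.hstack(tiles))
E
```

```text
scene
heat_spot 0.98 ((518.5193481445312, -48.58640670776367), 75.10382843017578) ((517.95068359375, -48.84109878540039), (145.46365356445312, 148.66262817382812), 133.12155151367188)
heat_spot 0.49 ((753.7089233398438, -13.38612174987793), 94.79826354980469) ((756.5576782226562, -16.56365203857422), (97.1734848022461, 195.39376831054688), 141.3477783203125)
park_spot 0.6 ((525.4232177734375, -224.68495178222656), 73.5462417602539) ((525.9354858398438, -223.8321533203125), (137.78123474121094, 146.22801208496094), 74.62452697753906)
tray 0.78 ((530.4447631835938, -129.99346923828125), (202.2359619140625, 374.1057434082031), 1.9459866285324097)
teapot 0.79 [180.9, 163.0, 78.2, 49.7]
dial 0.88 [382.2, 178.3, 21.0, 25.5] [330.76576036 101.59498766]
dial 0.81 [417.2, 306.3, 36.3, 40.7] [648.79006593 362.87603871]
dial 0.63 [454.8, 214.2, 26.7, 26.1] [359.33892836 297.96292194]
dial 0.56 [355.3, 241.0, 30.1, 26.0] [547.08341105 178.18331321]
timer [426.5, 213.9, 77.1, 61.1] [370.38532755 300.35442651] [149.34371029 132.44377382   4.80876747]
timer [387.2, 302.2, 91.3, 93.9] [655.37277378 
[... 880 characters left out ...]
7016601562), 82.82856750488281)
teapot 0.79 [369.3, 156.8, 59.1, 47.2]
dial 0.94 [196.0, 318.0, 32.7, 26.9] [639.37402234 366.47249863]
dial 0.91 [342.0, 355.9, 34.1, 28.2] [352.26822445 302.67432156]
dial 0.61 [290.8, 268.6, 29.8, 33.2] [539.98841812 181.90442143]
dial 0.56 [402.7, 288.2, 28.9, 27.6] [326.20031776 106.22558835]
timer [173.5, 306.3, 80.5, 75.8] [635.61716789 368.78829064] [61.7480713  21.54003724 86.64565044]
timer [377.8, 277.6, 78.2, 75.3] [323.67034233 110.29211665] [ 7.62866914 30.16044457 83.73610715]
timer [270.7, 263.4, 72.9, 72.3] [536.2313537  185.25706193] [112.5337181  111.76032807 110.2217497 ]
knob [([0, 7, 28, 21, 396], [396.3, 167.9], array([ 525.5, -218.1]))]
```

View pics/timer.png

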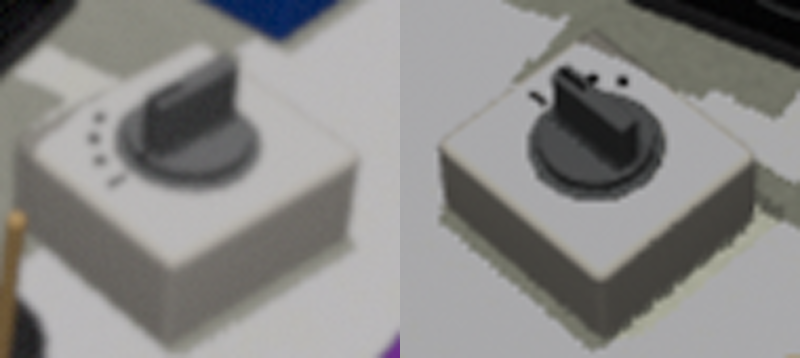

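The crop confirms the white box with a grey dial. In the left half its rest line is at (117,181), with three dots clockwise at (99,160), (94,138) and (99,118). I'm moving above the knob for a look from the wrist camera.

Request:
apply_moves:
  increments:
    - [1,-0.01,-0.04,0,0,0,0]
    - [1,-0.01,-0.04,0,0,0,0]
    - [1,-0.01,-0.04,0,0,0,0]
    - [1,-0.01,-0.04,0,0,0,0]
    - [1,-0.01,-0.04,0,0,0,0]

```text
time_s: 2.22
ee_pos: [524.4, -201.6, 188.6]
ee_rot: [180.0, 0.0, 90.0]
force: [-0.0, -0.1, -0.1]
gripper_width: 91.1
gripper_force: 0.0
```

```bash
cat >> h.py <<'E'
def wray(f,px):
    K=np.array(f["intrinsics"]);R=np.array(f["R"]);t=np.array(f["t"])
    v=np.array([px[0]-K[0,2],px[1]-K[1,2]]);r=np.hypot(*v);a=r/K[0,0]
    d=np.array([*(v/max(r,1e-9)*np.sin(a)),np.cos(a)]);return -R.T@t,R.T@d
def watz(f,px,z):
    c,d=wray(f,px);return c+d*(z-c[2])/d[2]
def wproj(f,X):
    K=np.array(f["intrinsics"]);c=np.array(f["R"])@np.array(X,float)+np.array(f["t"])
    h=np.hypot(c[0],c[1]);a=np.arctan2(h,c[2]);return K[:2,2]+K[0,0]*a*c[:2]/max(h,1e-9)
E
python3 - <<'E'
from h import *
f=cams.grab_frame("wrist");save(f,"w1.png");s=status.state()
print(s["ee_pos"],s["ee_rot"],s["gripper_width"],s["force"],s["time_s"]);print(f["intrinsics"],wray(f,(320,240)))
for q in("teapot_knob","teapot","heat_spot","tray","park_spot"):
    print(q,[([round(v) for v in b["rect"]],round(b["score"],2)) for b in finder.boxes_of(q,"wrist")][:3])
for p in [(530,-229,114),(518,-46,22),(543,180,93)]: print(p,wproj(f,p))
E
```

```text
[ 522.47001256 -209.24117766  188.58353762] [-179.93309662    0.39412786   89.76934135] 91.2827680218727 [-0.66091102 -5.59184932  0.17589722] 2.2667
[[371.64829954   0.         319.38914036]
 [  0.         371.64829954 235.87772893]
 [  0.           0.           1.        ]] (array([ 523.23960524, -131.93827317,  385.53522552]), array([ 0.00237385, -0.26036451, -0.96550748]))
teapot_knob [([207, 178, 206, 124], 0.57), ([454, 220, 117, 49], 0.34)]
teapot [([210, 175, 202, 130], 0.8)]
heat_spot [([240, 0, 153, 135], 0.55)]
tray [([220, 0, 184, 305], 0.95)]
park_spot [([247, 165, 144, 102], 0.94)]
(530, -229, 114) [327.8492441 269.6866048]
(518, -46, 22) [313.67173601  55.84836448]
(543, 180, 93) [ 340.05912497 -161.37475881]
```

View pics/w1.png

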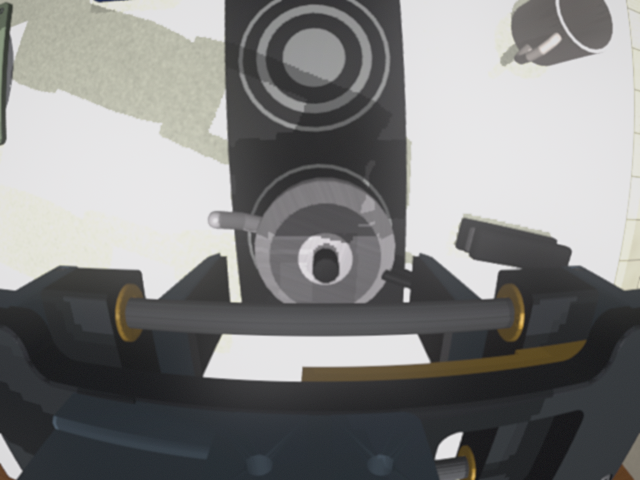

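The wrist view shows the knob at (326,265), with its top near (326,272) as predicted. The heat rings are at (314,58), and the mug and stapler stand clear on the right.

```bash
cat >> h.py <<'E'
from scipy.optimize import least_squares
def knob(f,g,th=45,win=40):
    x,y=map(int,wproj(f,[*g,99]));sub=f["color"][y-win:y+win,x-win:x+win].max(2)
    k,l,s,c=cv2.connectedComponentsWithStats((sub<th).astype(np.uint8))
    i=min([i for i in range(1,k) if s[i][4]>60],key=lambda i:np.hypot(*(c[i]-win)))
    bb=np.array([x-win+s[i][0],x-win+s[i][0]+s[i][2]-1,y-win+s[i][1],y-win+s[i][1]+s[i][3]-1])
    a=np.linspace(0,2*np.pi,40)
    def box(p):
        q=np.array([wproj(f,[p[0]+11*np.cos(t),p[1]+11*np.sin(t),z]) for t in a for z in(84,114)])
        return np.array([q[:,0].min(),q[:,0].max(),q[:,1].min(),q[:,1].max()])
    r=least_squares(lambda p:box(p)-bb,g);return r.x,r.fun,bb
def spot(q,cam="wrist"):
    f=cams.grab_frame(cam);out=[]
    for b in finder.trace(q,cam)[:2]:
        cs=max(cv2.findContours(b["pixels"].astype(np.uint8),0,2)[0],key=cv2.contourArea)
        h=cv2.convexHull(cs)[:,0,:];F=watz if cam=="wrist" else atz
        P=np.array([F(f,p,22)[:2] for p in h],np.float32)
        out.append((round(b["score"],2),cv2.minEnclosingCircle(P),cv2.fitEllipse(P)))
    return out
E
python3 - <<'E'
from h import *
f=cams.grab_frame("wrist");s=status.state();print(s["ee_pos"],s["ee_rot"],s["qpos"],s["force"])
for th in(35,45,60):print(knob(f,(528,-228),th))
print(spot("heat_spot"));print(spot("park_spot"))
E
```

```text
[ 525.36122869 -198.72666953  188.46351197] [ 1.79991744e+02 -2.77673384e-02  9.00878077e+01] [-2.19116586e+01  1.71143059e+01  9.13939129e+01  3.04104729e-02
  7.14945308e+01 -2.20091171e+01] [-0.09424671  0.18492134  0.583976  ]Traceback (most recent call last):
  File "<stdin>", line 3, in <module>
  File "h.py", line 27, in knob
    i=min([i for i in range(1,k) if s[i][4]>60],key=lambda i:np.hypot(*(c[i]-win)))
ValueError: min() iterable argument is empty
```

```bash
python3 - <<'E'
from h import *
f=cams.grab_frame("wrist");s=status.state();print(s["ee_pos"])
for th in(50,60,75,90):
    try:print(th,knob(f,(528,-228),th))
    except Exception as e:print(th,e)
print(spot("heat_spot"));print(spot("park_spot"))
E
```

```text
[ 525.40991708 -198.60918113  188.47219419]
50 min() iterable argument is empty
60 (array([ 527.99969576, -223.61057247]), array([ -3.20620299,   3.22320716, -10.31218495,  10.00656549]), array([313, 335, 253, 270], dtype=int32))
75 (array([ 528.02535182, -229.7686695 ]), array([-2.11752294,  2.12552922, -2.29704521,  2.27722397]), array([312, 336, 252, 285], dtype=int32))
90 (array([ 528.02535182, -229.7686695 ]), array([-2.11752294,  2.12552922, -2.29704521,  2.27722397]), array([312, 336, 252, 285], dtype=int32))
[(0.74, ((518.094970703125, -46.66192626953125), 74.6322021484375), ((517.8306884765625, -46.797698974609375), (148.1246795654297, 148.3362579345703), 51.246028900146484))]
[(0.66, ((525.379638671875, -206.13504028320312), 69.94969177246094), ((526.0344848632812, -212.55197143554688), (117.36587524414062, 138.48292541503906), 81.83403015136719))]
```

Knob at (528,-229.5) and warming spot at (518,-46.8). The 182.9 mm distance fits 180 ± 8.

Request:
apply_moves:
  increments:
    - [1,0.0026,-0.031,0,0,0,0]
    - [1,0,0,-0.035,0,0,0]
    - [1,0,0,-0.035,0,0,0]
    - [1,0,0,-0.0125,0,0,0]
    - [1,0,0,0,0,0,0]

```text
time_s: 3.23
ee_pos: [525.1, -229.5, 102.2]
ee_rot: [-179.6, -0.2, 90.0]
force: [0.1, -0.0, 0.2]
gripper_width: 91.1
gripper_force: 0.0
```

```bash
python3 - <<'E'
from h import *
f=cams.grab_frame("wrist");save(f,"w2.png");s=status.state();print(s["ee_pos"],s["force"])
print(knob(f,(528,-229.5),75), wproj(f,(528,-229.5,114)))
E
```

```text
[ 526.80722815 -230.20686059  104.5568483 ] [ 0.48784376 -0.36585054  0.93264515]
(array([ 528.28163337, -230.09310207]), array([-1.6414348 ,  1.65061979, -2.87592699,  2.8043504 ]), array([308, 346, 245, 293], dtype=int32)) [326.47295971 275.82628944]
```

View pics/w2.png

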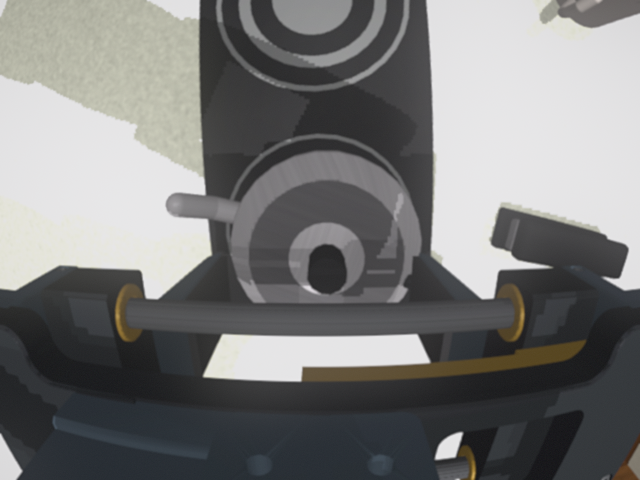

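The knob at (326,270) sits midway between the fingers, so I'm closing.

Request:
apply_moves:
  increments:
    - [-1,0.001,0,0,0,0,0]
    - [-1,0,0,0,0,0,0]
    - [-1,0,0,0,0,0,0]
    - [-1,0,0,0,0,0,0]
    - [-1,0,0,0,0,0,0]
  newtons: 15

```text
time_s: 3.7
ee_pos: [529.1, -231.1, 106.9]
ee_rot: [179.9, 0.0, 90.0]
force: [0.7, 0.6, -0.1]
gripper_width: 61.0
gripper_force: 0.0
```

Request:
apply_moves:
  increments:
    - [-1,0,0,0,0,0,0]
    - [-1,0,0,0,0,0,0]
    - [-1,0,0,0,0,0,0]

```text
time_s: 3.95
ee_pos: [528.6, -231.0, 106.1]
ee_rot: [180.0, 0.0, 90.0]
force: [0.2, -0.4, -0.6]
gripper_width: 41.2
gripper_force: 0.0
```

Request:
apply_moves:
  increments:
    - [-1,0,0,0,0,0,0]
    - [-1,0,0,0,0,0,0]
    - [-1,0,0,0,0,0,0]
    - [-1,0,0,0,0,0,0]
    - [-1,0,0,0,0,0,0]

```text
time_s: 4.37
ee_pos: [528.6, -231.0, 106.0]
ee_rot: [180.0, -0.0, 90.0]
force: [-0.3, 0.4, -0.4]
gripper_width: 7.4
gripper_force: 0.0
```

Request:
apply_moves:
  increments:
    - [-1,0,0.002,0,0,0,0]
    - [-1,0,0.004,0,0,0,0]
    - [-1,0,0.006,0,0,0,0]
    - [-1,-0.001,0.008,0,0,0,0]
    - [-1,-0.001,0.01,0,0,0,0]

```text
time_s: 4.78
ee_pos: [526.5, -200.3, 106.0]
ee_rot: [180.0, -0.0, 90.0]
force: [0.3, -0.4, 1.0]
gripper_width: 0.5
gripper_force: 0.0
```

The fingers closed to 0.5 mm, so the knob wasn't between them. Looking before anything else.

```bash
python3 - <<'E'
from h import *
t=[]
for n,c in(("scene",(170,130,120,100)),("side",(330,120,120,100))):
    f=cams.grab_frame(n);x,y,w,h=c
    im=f["color"][y:y+h,x:x+w,::-1].copy();t.append(cv2.resize(im,(396,330),interpolation=cv2.INTER_CUBIC))
    e=status.state()["ee_pos"];print(n,[((proj(f,[e[0],e[1],z])-[x,y])*3.3).round() for z in(92,114)])
a=np.hstack(t)
w=cams.grab_frame("wrist");ww=cv2.resize(w["color"][150:350,150:490,::-1],(396,233));b=np.zeros((233,792,3),np.uint8);b[:,:396]=ww
cv2.imwrite("pics/miss.png",np.vstack([a,b]));print(status.state()["force"],e)
E
```

```text
scene [array([204., 158.]), array([201., 130.])]
side [array([206., 180.]), array([208., 157.])]
[ 0.86472689 -0.96962183 -0.01468748] [ 526.17113795 -199.13155897  105.98560576]
```

View pics/miss.png

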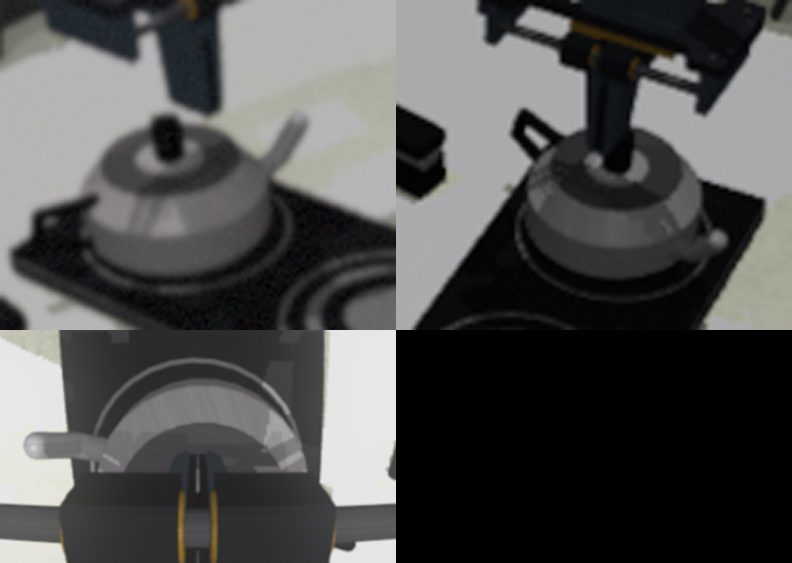

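The teapot has not moved noticeably and sits at its ring. The closed fingertips are at about (205,110) in the scene crop and (610,160) in the side crop, higher than expected relative to the knob top at (167,120) and (617,165). I'll check the overhang and triangulate.

```bash
python3 - <<'E'
from h import *
print(env.finger_overhang, status.state()["ee_pos"], status.state()["qpos"])
fs=[cams.grab_frame(n) for n in("scene","side")]
off=[(170,130),(330,120)]
def tri(p):
    A=[];b=[]
    for f,q,o in zip(fs,p,off):
        c,d=ray(f,np.array(q)/3.3+o);d/=np.linalg.norm(d);M=np.eye(3)-d[:,None]*d;A.append(M);b.append(M@c)
    x=np.linalg.lstsq(np.vstack(A),np.hstack(b),rcond=None)[0]
    return x.round(1),[(proj(f,x)-np.array(q)/3.3-o).round(1) for f,q,o in zip(fs,p,off)]
print("tip",tri([(195,106),(210,162)]))
print("knobtop",tri([(167,121),(221,133)]),tri([(167,121),(221,150)]))
for n,f,o in zip(("scene","side"),fs,off):
    for X in [(528,-229.5,114),(528,-229.5,84),(528,-229.5,22)]: print(n,X,((proj(f,X)-o)*3.3).round())
E
```

```text
14.0 [ 526.48623451 -199.93653576  106.08350126] [-2.19644335e+01  2.09444273e+01  9.83073464e+01 -4.05093795e-04
  6.07486133e+01 -2.20552033e+01]
tip (array([ 522.6, -198.4,  122.2]), [array([2.4, 3.3]), array([ 1. , -3.7])])
knobtop (array([ 529.5, -227.1,  113.2]), [array([-0.2, -0.3]), array([-0.1,  0.3])]) (array([ 526.7, -226.1,  106.6]), [array([1.4, 1.9]), array([ 0.6, -2.1])])
scene (528, -229.5, 114) [165. 117.]
scene (528, -229.5, 84) [170. 155.]
scene (528, -229.5, 22) [180. 230.]
side (528, -229.5, 114) [224. 132.]
side (528, -229.5, 84) [221. 164.]
side (528, -229.5, 22) [214. 227.]
```

```bash
python3 - <<'E'
from h import *
t=[]
for n,c in(("scene",(200,90,70,85)),("side",(355,90,70,85))):
    f=cams.grab_frame(n);x,y,w,h=c;s=6
    im=cv2.resize(f["color"][y:y+h,x:x+w,::-1],(400,486),interpolation=cv2.INTER_CUBIC);k=400/70
    im=np.clip(im.astype(float)*2.2,0,255).astype(np.uint8)
    e=status.state()["ee_pos"]
    for z,col in((92,(0,0,255)),(106,(0,255,0)),(125,(255,0,0)),(145,(0,255,255))):
        for dy in(-16,16):
            p=(proj(f,[e[0],e[1]+dy,z])-[x,y]+.5)*k;cv2.circle(im,tuple(int(v) for v in p),4,col,-1)
    t.append(im)
cv2.imwrite("pics/tip.png",np.hstack(t))
E
```

```text
(no output)
```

View pics/tip.png

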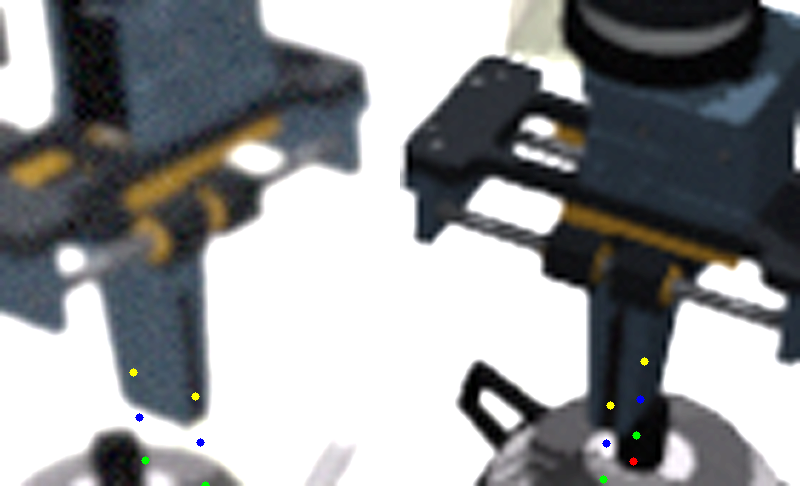

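Both views put the real fingertips at z ≈ 130 instead of 92, so they closed above the knob (top at 114). I'm opening, moving back over the knob and descending in stages with checks, going by images and force instead of the nominal overhang.

Request:
apply_moves:
  increments:
    - [0.2,0.0014,-0.015,0,0,0,0]
    - [0.2,0,-0.014,0,0,0,0]
    - [0.2,0,0,0,0,0,0]
    - [0.2,0,0,0,0,0,0]
    - [0.2,0,0,0,0,0,0]

```text
time_s: 5.55
ee_pos: [527.8, -230.5, 105.8]
ee_rot: [-180.0, -0.0, 89.9]
force: [-0.2, 1.5, -0.1]
gripper_width: 31.1
gripper_force: 0.0
```

Request:
apply_moves:
  increments:
    - [0.2,0,0,0,0,0,0]
    - [0.2,0,0,0,0,0,0]
    - [0.2,0,0,-0.008,0,0,0]
    - [0.2,0,0,-0.008,0,0,0]
    - [0.2,0,0,-0.006,0,0,0]

```text
time_s: 5.97
ee_pos: [527.4, -229.5, 82.7]
ee_rot: [-179.9, -0.0, 90.0]
force: [0.4, 0.6, -0.0]
gripper_width: 54.4
gripper_force: 0.0
```

There is no contact at a nominal tip height of 69 mm, inside the pot, so the offset is real. The tips are now at about 108.

Request:
apply_moves:
  increments:
    - [0.2,0,0,-0.005,0,0,0]
    - [0.2,0,0,-0.004,0,0,0]
    - [0.2,0,0,-0.003,0,0,0]
    - [0.2,0,0,0,0,0,0]

```text
time_s: 6.3
ee_pos: [527.6, -229.8, 71.1]
ee_rot: [-179.9, -0.0, 90.0]
force: [0.0, -0.2, -0.4]
gripper_width: 54.7
gripper_force: 0.0
```

```bash
python3 - <<'E'
from h import *
t=[]
for n,c in(("scene",(190,100,70,85)),("side",(355,100,70,85))):
    f=cams.grab_frame(n);x,y,w,h=c
    im=cv2.resize(f["color"][y:y+h,x:x+w,::-1],(400,486),interpolation=cv2.INTER_CUBIC);k=400/70
    im=np.clip(im.astype(float)*2.2,0,255).astype(np.uint8)
    for z,col in((84,(0,0,255)),(94,(0,255,0)),(114,(255,0,0))):
        for dx in(-25,25):
            p=(proj(f,[528+dx,-229.5,z])-[x,y]+.5)*k;cv2.circle(im,tuple(int(v) for v in p),3,col,-1)
    t.append(im)
cv2.imwrite("pics/tip2.png",np.hstack(t));s=status.state();print(s["ee_pos"],s["force"])
E
```

```text
[ 528.13789187 -230.05223446   71.98532383] [-1.07273201 -0.23151959 -0.17635153]
```

View pics/tip2.png

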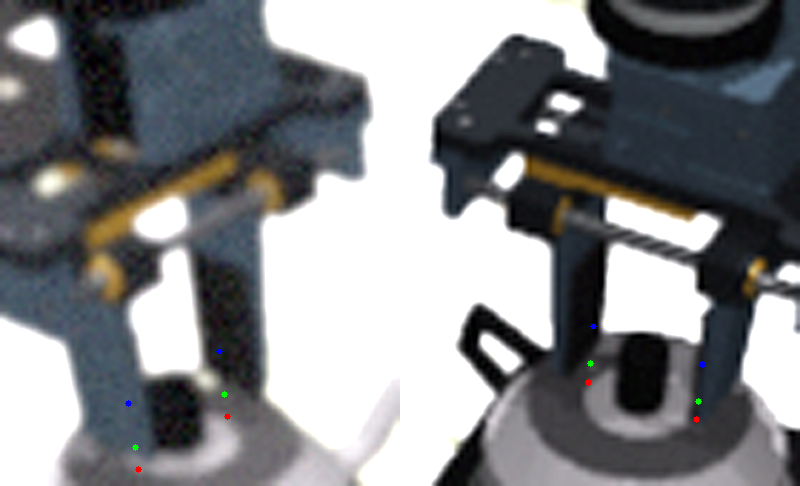

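The fingers straddle the knob (scene crop (175,410), side crop (640,370)), with their tips at z ≈ 93. Closing.

Request:
apply_moves:
  increments:
    - [-1,0,0,0,0,0,0]
    - [-1,0,0,0,0,0,0]
    - [-1,0,0,0,0,0,0]
    - [-1,0,0,0,0,0,0]
    - [-1,0,0,0,0,0,0]
  newtons: 15

```text
time_s: 6.82
ee_pos: [528.1, -230.0, 72.1]
ee_rot: [180.0, 0.0, 90.0]
force: [1.0, -1.4, -0.4]
gripper_width: 24.0
gripper_force: 0.0
```

Request:
apply_moves:
  increments:
    - [-1,0,0,0,0,0,0]
    - [-1,0,0,0,0,0,0]
    - [-1,0,0,0,0,0,0]

```text
time_s: 7.07
ee_pos: [528.7, -230.1, 72.2]
ee_rot: [179.9, 0.0, 90.0]
force: [1.7, -0.9, -1.1]
gripper_width: 21.5
gripper_force: 15.0
```

Gripped at 21.5 mm. Sliding now.

Request:
apply_moves:
  increments:
    - [-1,0,0.003,0,0,0,0]
    - [-1,-0.0005,0.006,0,0,0,0]
    - [-1,-0.0005,0.009,0,0,0,0]
    - [-1,-0.0006,0.011,0,0,0,0]
    - [-1,-0.0006,0.011,0,0,0,0]

```text
time_s: 7.48
ee_pos: [525.6, -189.5, 72.2]
ee_rot: [180.0, 0.0, 90.0]
force: [0.3, -3.6, 2.1]
gripper_width: 21.3
gripper_force: 15.0
```

Request:
apply_moves:
  increments:
    - [-1,-0.0006,0.011,0,0,0,0]
    - [-1,-0.0006,0.011,0,0,0,0]
    - [-1,-0.0006,0.011,0,0,0,0]
    - [-1,-0.0006,0.011,0,0,0,0]
    - [-1,-0.0006,0.011,0,0,0,0]

```text
time_s: 7.9
ee_pos: [522.8, -133.9, 72.1]
ee_rot: [180.0, 0.0, 90.0]
force: [0.8, -3.9, 2.9]
gripper_width: 21.6
gripper_force: 15.0
```

Request:
apply_moves:
  increments:
    - [-1,-0.0006,0.011,0,0,0,0]
    - [-1,-0.0006,0.011,0,0,0,0]
    - [-1,-0.0006,0.011,0,0,0,0]
    - [-1,-0.0006,0.011,0,0,0,0]
    - [-1,-0.0006,0.011,0,0,0,0]

```text
time_s: 8.32
ee_pos: [519.7, -79.1, 72.1]
ee_rot: [180.0, 0.0, 90.0]
force: [0.0, -5.5, 3.3]
gripper_width: 21.5
gripper_force: 15.0
```

Request:
apply_moves:
  increments:
    - [-1,-0.0006,0.011,0,0,0,0]
    - [-1,-0.0006,0.009,0,0,0,0]
    - [-1,-0.0006,0.007,0,0,0,0]
    - [-1,0,0.004,0,0,0,0]
    - [-1,0,0.0017,0,0,0,0]

```text
time_s: 8.73
ee_pos: [517.8, -46.9, 72.2]
ee_rot: [-180.0, 0.0, 90.1]
force: [-0.9, -6.0, 1.4]
gripper_width: 21.2
gripper_force: 15.0
```

```bash
python3 - <<'E'
from h import *
f=cams.grab_frame("wrist");s=status.state();print(s["ee_pos"],s["force"],s["time_s"])
for n in("scene","side"):
    f=cams.grab_frame(n)
    for b in finder.trace("teapot",n)[:1]:
        m=b["pixels"].astype(np.uint8);
    # rings: hull of the printed spot
    try:print(n,spot("heat_spot",n))
    except Exception as e:print(e)
    try:print(n,spot("park_spot",n))
    except Exception as e:print(e)
try:print(spot("heat_spot"))
except Exception as e:print(e)
f=cams.grab_frame("wrist");save(f,"w3.png")
E
```

```text
[517.74873346 -46.61549767  72.11660856] [ 0.00903109 -3.35399293  5.60031795] 8.7833
scene [(0.56, ((520.5858764648438, -43.669410705566406), 73.85482025146484), ((522.103271484375, -39.73176193237305), (129.04307556152344, 143.8064727783203), 60.79658889770508)), (0.51, ((754.219482421875, -14.084461212158203), 94.62102508544922), ((756.2770385742188, -16.234256744384766), (96.40511322021484, 198.71400451660156), 141.17457580566406))]
scene [(0.79, ((523.1024780273438, -228.09873962402344), 74.44894409179688), ((524.2828979492188, -227.791259765625), (145.75987243652344, 147.01776123046875), 20.95532989501953))]
side [(0.62, ((519.03125, -27.046945571899414), 69.78874969482422), ((519.4166870117188, -29.12381935119629), (116.58329772949219, 137.63909912109375), 79.2032699584961)), (0.37, ((567.0274658203125, 145.40695190429688), 41.97441101074219), ((565.6065063476562, 147.53744506835938), (59.404563903808594, 85.0988998413086), 52.51445388793945))]
side [(0.94, ((492.45635986328125, -222.8389892578125), 63.97011184692383), ((490.5292663574219, -224.15379333496094), (72.64189910888672, 119.96488952636719), 4.458849906921387)), (0.53, ((518.051513671875, -27.600799560546875), 70.76910400390625), ((519.0694580078125, -30.52102279663086), (116.52609252929688, 138.24618530273438), 83.49812316894531))]
[]
```

View pics/w3.png

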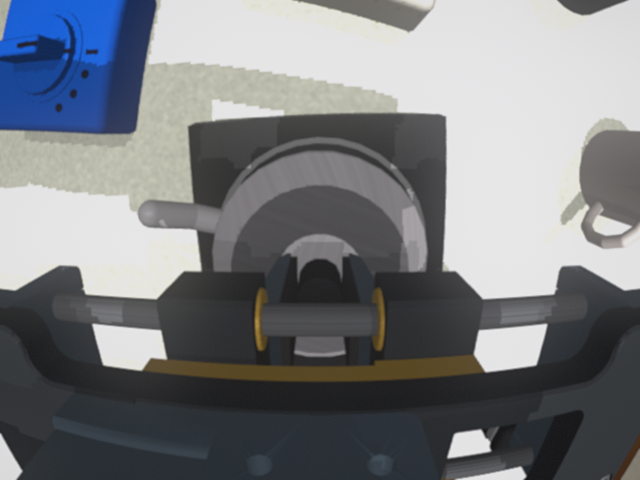

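The pot sits on the spot, with a sliver of ring at (320,138), and the mug is clear. Releasing gently and rising.

Request:
apply_moves:
  increments:
    - [0.1,0,0,0,0,0,0]
    - [0.1,0,0,0,0,0,0]
    - [0.1,0,0,0,0,0,0]
    - [0.1,0,0,0,0,0,0]
    - [0.1,0,0,0,0,0,0]

```text
time_s: 9.95
ee_pos: [517.7, -47.0, 71.6]
ee_rot: [-180.0, -0.0, 90.0]
force: [0.6, 0.3, -0.2]
gripper_width: 49.6
gripper_force: 0.0
```

Request:
apply_moves:
  increments:
    - [0.1,0,0,0.02,0,0,0]
    - [0.1,0,0,0.03,0,0,0]
    - [0.1,0,0,0.03,0,0,0]
    - [0.1,0,0,0.03,0,0,0]
    - [0.1,0,0,0,0,0,0]

```text
time_s: 10.37
ee_pos: [521.7, -47.5, 187.9]
ee_rot: [179.3, 0.1, 90.0]
force: [1.0, -0.1, -0.2]
gripper_width: 50.1
gripper_force: 0.0
```

```bash
python3 - <<'E'
from h import *
for i in range(3):f=cams.grab_frame("wrist")
s=status.state();print(s["ee_pos"],s["force"],s["time_s"],s["gripper_width"],s["qpos"])
for th in(60,75,90):
    try:print(th,knob(f,(518,-47),th))
    except Exception as e:print(e)
# outer ring edge visible on +y side vs pot: bright pixels
for n in("scene","side"):
    f=cams.grab_frame(n)
    for b in finder.boxes_of("pen_pot",n)[:1]:
        x,y,w,h=b["rect"];print(n,"pen",b["rect"],atz(f,(x+w/2,y+h-8),0)[:2])
# timer yaw from marks, scene crop
f=cams.grab_frame("scene")
P=np.array([atz(f,np.array(p)/4.21+[325,225]-.3,55)[:2] for p in[(117,181),(99,160),(94,138),(99,118)]]);print(P)
# axis: distance 43 from all marks, given angles y, y-.36,...
r=least_squares(lambda v:(np.array([[v[0]+43*np.cos(v[2]-a),v[1]+43*np.sin(v[2]-a)] for a in(0,.36,.72,1.08)])-P).ravel(),[540,180,0]);print(r.x,r.fun.round(1))
t=b=None
for n in("scene","side"):
    f=cams.grab_frame(n)
    for b in finder.trace("timer",n):
        if f["color"][b["pixels"]].std(1).mean()<8 : 
            h=cv2.convexHull(max(cv2.findContours(b["pixels"].astype(np.uint8),0,2)[0],key=cv2.contourArea))
            q=cv2.approxPolyDP(h,4,True)[:,0,:];print(n,[(p.tolist(),atz(f,p,55)[:2].round().tolist(),atz(f,p,0)[:2].round().tolist()) for p in q])
E
```

```text
[517.56843419 -47.14553088 181.60456238] [ 0.85992037 -1.11762894 -0.06552384] 10.5167 49.9523839093816 [-6.48077647e+00  1.36218490e+01  9.73361583e+01  1.25026137e-02
  6.90725961e+01 -6.48312706e+00]
60 (array([516.76865419, -46.19602433]), array([-1.86295839,  1.86403593, -3.39154232,  3.23850877]), array([305, 331, 217, 247], dtype=int32))
75 (array([516.76863404, -46.21940391]), array([-1.86262113,  1.8637443 , -2.3632479 ,  2.26850177]), array([305, 331, 216, 248], dtype=int32))
90 (array([516.76840376, -46.21074888]), array([-0.86306749,  0.86353097, -2.37372187,  2.25739908]), array([304, 332, 216, 248], dtype=int32))
scene pen [292.4, 275.2, 45.5, 85.1] [751.50373592 198.69524489]
side pen [203.3, 220.1, 40.5, 67.0] [740.69275908 204.92545205]
[[584.33354783 163.31502272]
 [577.14367793 148.92713381]
 [565.67237402 138.62058922]
 [552.37677106 132.60114813]]
[ 5.42643209e+02  1.74601072e+02 -2.72131505e-01] [-0.3 -0.3  0.2  0.3  0.5 -0.  -0.4  0. ]
scene [([373, 235], [475.0, 142.0], [413.0, 109.0]), ([405, 257], [498.0, 228.0], [437.0, 202.0]), ([409, 269], [525.0, 251.0], [466.0, 227.0]), ([405, 281], [558.0, 261.0], [503.0, 237.0]), ([363, 305], [655.0, 231.0], [608.0, 205.0]), ([331, 278], [632.0, 147.0], [582.0, 114.0]), ([329, 257], [585.0, 110.0], [532.0, 73.0])]
side [([302, 263], [587.0, 118.0], [613.0, 78.0]), ([343, 292], [472.0, 144.0], [492.0, 106.0]), ([343, 306], [455.0, 176.0], [474.0, 139.0]), ([308, 334], [482.0, 270.0], [502.0, 238.0]), ([275, 308], [572.0, 248.0], [597.0, 216.0]), ([269, 295], [601.0, 226.0], [628.0, 192.0])]
```

The pot is at (516.8,-46.2), within 1.3 mm of the spot. The timer axis is near (542.6,175.5) with yaw -15.6° (mark fit residual 0.5 mm). I'm going above it and turning the fingers across the bar (+74.4°).

Request:
apply_moves:
  increments:
    - [0.1,0.0025,0.02,0,0,0,7]
    - [0.1,0.0025,0.02,0,0,0,7]
    - [0.1,0.0025,0.02,0,0,0,7]
    - [0.1,0.0025,0.02,0,0,0,7]
    - [0.1,0.0025,0.02,0,0,0,7]

```text
time_s: 11.38
ee_pos: [530.5, 53.6, 181.9]
ee_rot: [-180.0, -0.0, 125.3]
force: [0.4, 0.3, 0.7]
gripper_width: 49.7
gripper_force: 0.0
```

Request:
apply_moves:
  increments:
    - [0.1,0.0025,0.02,0,0,0,7]
    - [0.1,0.0025,0.02,0,0,0,7]
    - [0.1,0.0025,0.02,0,0,0,7]
    - [0.1,0.0025,0.02,0,0,0,7]
    - [0.1,0.0025,0.02,0,0,0,7]

```text
time_s: 11.8
ee_pos: [543.0, 153.7, 181.8]
ee_rot: [-180.0, -0.0, 160.3]
force: [0.2, -0.1, 0.1]
gripper_width: 50.1
gripper_force: 0.0
```

Request:
apply_moves:
  increments:
    - [0.1,0,0.022,0,0,0,4.4]
    - [0.1,0,0,-0.02,0,0,0]
    - [0.1,0,0,0,0,0,0]

```text
time_s: 12.05
ee_pos: [541.1, 175.2, 159.0]
ee_rot: [-179.8, -0.3, 164.5]
force: [-1.0, -0.8, -0.1]
gripper_width: 49.9
gripper_force: 0.0
```

```bash
python3 - <<'E'
from h import *
for i in range(2):f=cams.grab_frame("wrist")
s=status.state();print(s["ee_pos"],s["ee_rot"],s["time_s"],s["qpos"])
a=-.272
im=f["color"][:,:,::-1].copy();im=np.clip(im.astype(float)*1.3,0,255).astype(np.uint8)
c=np.array([542.6,175.5])
for g in(0,.36,.72,1.08):
    p=wproj(f,[c[0]+43*np.cos(a-g),c[1]+43*np.sin(a-g),55]);cv2.circle(im,tuple(int(v) for v in p),2,(0,0,255),-1)
for d in(-25,25):
  for w in(-6,6):
    p=wproj(f,[c[0]+d*np.cos(a)-w*np.sin(a),c[1]+d*np.sin(a)+w*np.cos(a),93]);cv2.circle(im,tuple(int(v) for v in p),2,(0,255,0),-1)
x,y=map(int,wproj(f,[*c,70]));x0=max(0,x-100);y0=max(0,y-75);print(x0,y0)
cv2.imwrite("pics/d1.png",cv2.resize(im[y0:y0+150,x0:x0+200],(800,600),interpolation=cv2.INTER_CUBIC))
E
```

```text
[542.38050831 174.40570157 161.34815098] [-1.79919681e+02 -1.05467090e-01  1.64399113e+02] 12.15 [ 1.66762610e+01  1.89585815e+01  9.27246465e+01 -1.24572331e-02
  6.84488335e+01 -5.77183362e+01]
221 158
```

View pics/d1.png

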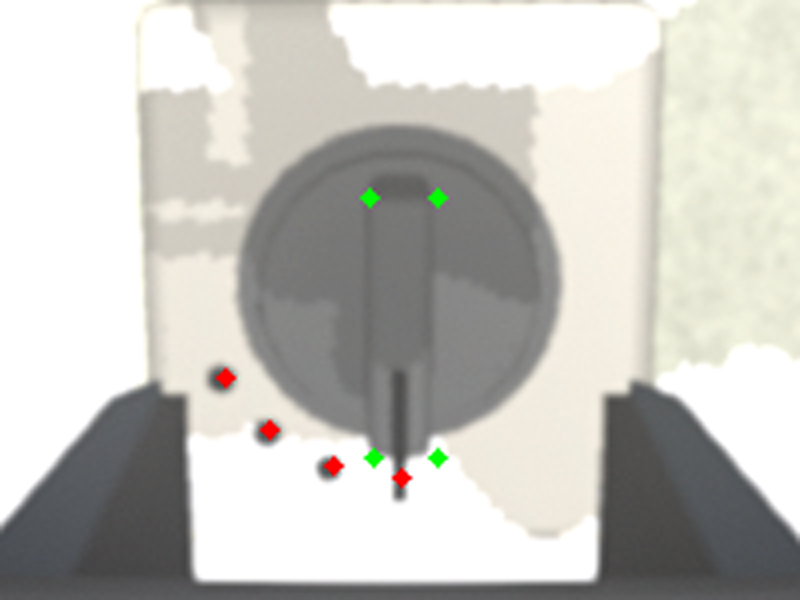

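The wrist crop shows the dial bar under the fingers. The predicted marks lie on the line (400,480) and the dots (325,467), (267,431), (222,378) to within about 1 mm, so no correction is needed. Descending.

Request:
apply_moves:
  increments:
    - [0.1,0,0,-0.03,0,0,0]
    - [0.1,0,0,-0.03,0,0,0]
    - [0.1,0,0,-0.02,0,0,0]
    - [0.1,0,0,-0.01,0,0,0]
    - [0.1,0,0,0,0,0,0]

```text
time_s: 12.57
ee_pos: [542.0, 173.7, 70.5]
ee_rot: [-179.9, -0.2, 164.3]
force: [0.9, -0.7, -0.2]
gripper_width: 50.3
gripper_force: 0.0
```

Request:
apply_moves:
  increments:
    - [0.1,0,0,-0.006,0,0,0]
    - [0.1,0,0,-0.005,0,0,0]
    - [0.1,0,0,-0.004,0,0,0]
    - [0.1,0,0,0,0,0,0]

```text
time_s: 12.9
ee_pos: [543.1, 174.6, 57.0]
ee_rot: [180.0, 0.0, 164.4]
force: [-0.3, -0.8, -0.3]
gripper_width: 49.9
gripper_force: 0.0
```

```bash
python3 - <<'E'
from h import *
s=status.state();print(s["ee_pos"],s["force"],s["time_s"])
# fingertip heights: darkest lower edge of the fingers, scene/side, along projected finger columns
e=s["ee_pos"];a=np.radians(s["ee_rot"][2]-90)
for n in("scene","side"):
    f=cams.grab_frame(n)
    for sg in(-1,1):
        q=[e[0]+sg*30*np.cos(a),e[1]+sg*30*np.sin(a)]
        print(n,sg,[(z,f["color"][int(round(p[1])),int(round(p[0]))].tolist()) for z in range(55,125,6) for p in[proj(f,[*q,z])]])
E
```

```text
[543.05117013 174.63196175  57.00187981] [-0.26629626 -0.81517044 -0.27675699] 12.9
scene -1 [(55, [53, 54, 54]), (61, [84, 83, 79]), (67, [109, 106, 102]), (73, [115, 110, 106]), (79, [58, 57, 54]), (85, [17, 14, 16]), (91, [18, 21, 19]), (97, [18, 19, 20]), (103, [13, 12, 16]), (109, [18, 13, 17]), (115, [13, 16, 17]), (121, [20, 20, 19])]
scene 1 [(55, [63, 64, 65]), (61, [51, 51, 53]), (67, [56, 55, 58]), (73, [56, 59, 58]), (79, [51, 56, 54]), (85, [33, 38, 46]), (91, [36, 39, 46]), (97, [34, 40, 49]), (103, [30, 38, 47]), (109, [35, 41, 48]), (115, [33, 40, 45]), (121, [31, 38, 42])]
side -1 [(55, [39, 39, 39]), (61, [61, 59, 57]), (67, [100, 97, 92]), (73, [65, 63, 60]), (79, [7, 7, 8]), (85, [5, 5, 7]), (91, [6, 6, 7]), (97, [6, 7, 8]), (103, [7, 6, 8]), (109, [8, 7, 8]), (115, [7, 7, 8]), (121, [16, 17, 17])]
side 1 [(55, [38, 39, 39]), (61, [31, 31, 32]), (67, [37, 37, 37]), (73, [38, 39, 39]), (79, [23, 27, 29]), (85, [18, 22, 26]), (91, [17, 21, 26]), (97, [17, 21, 25]), (103, [16, 20, 25]), (109, [16, 21, 25]), (115, [18, 22, 26]), (121, [23, 24, 26])]
```

Tips are at z ≈ 79. Lowering 8 mm more to about 71 and closing.

Request:
apply_moves:
  increments:
    - [0.1,0,0,-0.004,0,0,0]
    - [0.1,0,0,-0.004,0,0,0]
    - [-1,0,0,0,0,0,0]
    - [-1,0,0,0,0,0,0]
    - [-1,0,0,0,0,0,0]
  newtons: 25

```text
time_s: 13.42
ee_pos: [543.0, 174.7, 48.9]
ee_rot: [180.0, -0.0, 164.4]
force: [-0.5, 0.1, -1.0]
gripper_width: 33.1
gripper_force: 0.0
```

Request:
apply_moves:
  increments:
    - [-1,0,0,0,0,0,0]
    - [-1,0,0,0,0,0,0]
    - [-1,0,0,0,0,0,0]
    - [-1,0,0,0,0,0,0]
    - [-1,0,0,0,0,0,0]

```text
time_s: 13.83
ee_pos: [543.1, 174.7, 49.1]
ee_rot: [180.0, 0.0, 164.4]
force: [0.1, -0.6, -0.2]
gripper_width: 12.0
gripper_force: 25.0
```

Gripped on the 12 mm bar. Turning clockwise (negative z).

Request:
apply_moves:
  increments:
    - [-1,0,0,0,0,0,-4]
    - [-1,0,0,0,0,0,-5]
    - [-1,0,0,0,0,0,-5]
    - [-1,0,0,0,0,0,-5]
    - [-1,0,0,0,0,0,-5]

```text
time_s: 14.25
ee_pos: [543.1, 174.7, 49.1]
ee_rot: [180.0, 0.0, 140.2]
force: [0.2, -0.2, 0.3]
gripper_width: 11.8
gripper_force: 25.0
```

Request:
apply_moves:
  increments:
    - [-1,0,0,0,0,0,-5]
    - [-1,0,0,0,0,0,-5]
    - [-1,0,0,0,0,0,-5]
    - [-1,0,0,0,0,0,-5]
    - [-1,0,0,0,0,0,-5]

```text
time_s: 14.67
ee_pos: [543.0, 174.6, 49.1]
ee_rot: [180.0, 0.0, 115.2]
force: [0.6, 0.9, 1.0]
gripper_width: 12.0
gripper_force: 25.0
```

Request:
apply_moves:
  increments:
    - [-1,0,0,0,0,0,-5]
    - [-1,0,0,0,0,0,-4]
    - [-1,0,0,0,0,0,-3]
    - [-1,0,0,0,0,0,-1]
    - [-1,0,0,0,0,0,0]

```text
time_s: 15.08
ee_pos: [542.9, 174.6, 49.1]
ee_rot: [-180.0, 0.0, 102.4]
force: [-0.2, -0.5, 1.7]
gripper_width: 12.3
gripper_force: 25.0
```

```bash
python3 - <<'E'
from h import *
f=cams.grab_frame("wrist");s=status.state();print(s["ee_pos"],s["ee_rot"],s["force"],s["torque"],s["gripper_width"],s["time_s"])
for n in("scene","side"):
    g=cams.grab_frame(n);c=(542.7,174.7)
    # bar top pixels: print grey along circle r=22 at z=93 is hidden by gripper; check dots visible instead
    print(n,[(k,g["color"][int(round(p[1])),int(round(p[0]))].tolist()) for k in(0,.36,.72,1.08) for p in[proj(g,[c[0]+43*np.cos(-.272-k),c[1]+43*np.sin(-.272-k),55])]])
# wrist: dark pointer line search on the dial disc/bar by angle
p=[]
for k in np.arange(.8,1.4,.04):
    v=[]
    for r in(17,20,23):
        q=wproj(f,[542.7+r*np.cos(-.272-k),174.7+r*np.sin(-.272-k),93]);v.append(int(f["color"][int(q[1]),int(q[0])].mean()))
    p.append((round(k,2),v))
print(p)
for n in("teapot",):
  for cam in("scene","side"):
    cams.grab_frame(cam);print(cam,[b["rect"] for b in finder.boxes_of(n,cam)][:1])
E
```

```text
[542.967593   174.59737046  49.06835803] [-1.79999297e+02  9.75408512e-03  1.02466841e+02] [-0.93716225 -0.43678143  0.53914533] [-0.07673847  0.05395538  0.01710929] 11.851247176899438 15.1333
scene [(0, [91, 87, 84]), (0.36, [121, 119, 113]), (0.72, [119, 116, 112]), (1.08, [123, 118, 113])]
side [(0, [82, 80, 75]), (0.36, [15, 19, 22]), (0.72, [14, 13, 14]), (1.08, [13, 15, 17])]
[(np.float64(0.8), [64, 73, 62]), (np.float64(0.84), [64, 72, 102]), (np.float64(0.88), [65, 67, 68]), (np.float64(0.92), [64, 71, 66]), (np.float64(0.96), [65, 71, 69]), (np.float64(1.0), [64, 69, 68]), (np.float64(1.04), [64, 43, 62]), (np.float64(1.08), [65, 32, 31]), (np.float64(1.12), [64, 29, 30]), (np.float64(1.16), [65, 42, 38]), (np.float64(1.2), [64, 57, 68]), (np.float64(1.24), [65, 70, 69]), (np.float64(1.28), [65, 70, 67]), (np.float64(1.32), [64, 70, 65]), (np.float64(1.36), [65, 64, 92])]
scene [[245.0, 183.9, 84.4, 57.4]]
side [[336.2, 199.6, 65.6, 55.0]]
```

The pointer line in the wrist picture reads about 1.10 rad and the tool turned 1.08 rad, so the dial is at the third notch, still gripped. The pot is in place.

```bash
python3 -c "
from workcell import env
print(env.job_done())"
```

```text
the job is handed in; nothing more can be done
None
```

I slid the teapot onto the warming spot (measured about 1.3 mm off centre), then turned the white timer's dial to the third notch. I handed the job in at about 15 s, still holding the dial; my first grasp closed above the knob without touching the pot.

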